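# Clear the jar off the nut box and top it up

## Robot

A 7-joint arm with a two-finger parallel gripper is mounted at the origin on a cart in front of the work surface, level with it; the furniture and walls round the work are solid. World frame = base frame: x ahead of the robot, y to its left, z up, the work surface at z = 0. Lengths are in m, angles in rad, forces in N, time in s.
With the tool pointing down it reaches from about 0.425 to 0.825 m from the base axis. Payload 3.6 kg.
Tool frame: the origin (TCP) lies midway between the tips of the shut fingers; the grasp point (between the pads) lies 19 mm behind it; z points along the fingers, y is the line along which they close (so a half turn about z gives the same grasp; the last joint's range is limited). The gripper opens to 93 mm and grips with 3 to 60 N. Pads are 15 mm wide; open, the fingers measure 128 mm over their backs; the gripper's body (75 mm by 188 mm) begins 65 mm behind the grasp point.
Start: joints at [-1.222, 0.615, -0.013, 1.423, 0.008, 1.103, -0.04], TCP at [0.239, 0.605, 0.219] pointing down, gripper open.
Joint ranges: [-3.12, 3.12], [-0.3, 2.06], [-1.34, 1.32], [0.26, 2.42], [-1.36, 4.5], [0.01, 1.98], [-2.84, 2.84]. Speed limits (rad/s): [2.79, 2.79, 3.14, 3.14, 3.14, 3.14, 3.14].

## Interface

Orientations are given as a unit quaternion [x, y, z, w].
In Python, from bench import manip gives the robot as it stands.
- The arm moves only by the tool play_rows, never from a script. Its argument "moves" is a list of rows, each a list of 6 numbers: the shift along the tool's x, y, z as a fraction of full scale, then the turn, a rotation vector about the tool's x, y, z as a fraction of full scale. In form: [[x, y, z, ax, ay, az], ...]. A call has 1 to 10 rows; each row is the pose to reach, as a shift and turn from the pose commanded when the call began, along the tool's axes at that moment; what a row does not reach only later rows make up. Full scale, the value 1, is 300 mm for a shift and 1.5 rad for a turn. A row lasts 1/10 s, in which the tool goes at most 50 mm and 8.59 degrees, less where a joint would pass 70% of its speed; a pose out of reach is approached as far as the arm can. A call with a number of a shift or a turn outside -1 to 1 is refused whole. A call with a gripper value outside its range is refused whole. "gripper" is the opening, from 0 (shut) to 1 (fully open), set as the call begins (left out, the last holds). The fingers move at their own pace and stop on an object; the grip force is fixed at half the most. Time passes only in rows, so rows that repeat a pose let the fingers close. It gives the time, the measured TCP pose, the force, the opening and the grip force at its end, in the units of the state.
- manip.state(): the state, without advancing time (a new reading comes with each control period).
- manip.snapshot(name): name is "side" or "top" or "wrist"; returns a dict with "pixels" (384x512x3 uint8, red, green, blue), "vertical_fov" (degrees; the focal length in pixels is half the picture's height over the tangent of half this angle, whatever the lens; pixels are square), "cx", "cy" (the principal point, pixels), "k1" (the pictures are not rectified: a ray, as slopes to the right and down, at radius r is drawn at 1 + k1 r^2 times it, then the intrinsics apply), "xyz" and "orientation" of the camera in the world. Camera axes: x right, y down, z forward; pixel columns grow to the right and rows downward; lengths in m; the calibration is good to about 2 mm. A picture is of the moment at which its call begins. There is no depth.
- manip.finish_job(): hands the job in; it is judged then, once.
Trained networks look in the newest picture that a camera, given by its name, has taken for a name from the list of things; names that differ only in an ending like _2 or _b are one class to them, and where a whole thing is asked for, a point or a joint stands for the part that bears it (a point fixed in the world has none). Each returns a list of dicts, best first, with "score" (0 to 1); they miss things now and then, are a little off and sometimes report something else, mostly with a low value. They report only what shows in the picture. A call takes as long as a camera call. They do not tell look-alikes from the thing itself.
- manip.regions_of(camera, label): "mask" (384x512 bool, what is visible of it) and "bbox" ([centre column, centre row, width, height] in pixels, round what is visible of it).
The state is a dict: "time_s": time; "joint_positions": joint angles; "joint_velocities": joint speeds; "effort": joint torques, N m; "tool_pos": TCP position; "tcp_rot": TCP orientation; "contact_force": force on the tool from outside, world axes, zero at the start; "wrist_torque": the same for the moment, N m; "opening": opening from 0.0 (shut) to 1.0 (fully open); "finger_force": force on a finger pad.
Only numpy, scipy, OpenCV 4.12 (cv2) and the standard library are available. Lean on these libraries where they do the work, as an engineer would, in place of code of your own. Each camera call takes 0.05 s, during which the arm holds its last target. There are 200 camera calls.

## Task

Top up the round nut box: first move the jam jar that stands on its lid onto the middle of the round cork trivet, then take the lid off by its knob and lay it flat, knob up, on the worktop clear of the box. Pick up the blue cup, pour all five hazelnuts from it into the box, and stand the empty cup upright on the worktop. Finally put the lid back so that it sits fully home on the box, with the jar still on the trivet, and leave the mug, tin, spice jar and teaspoon where they are.

Things in the scene. Friction and masses are not known exactly. Their poses are not given: they have to be found in the camera images.
- nut_box: round white ceramic box with two thin yellow bands, open at the top under its lid, 180 mm across, 65 mm high, wall 4 mm, floor 6 mm thick; heavy, does not move; origin at the centre of its underside, on the worktop
- lid: loose round wooden lid of the nut box, origin at the centre of its underside. A plug 158 mm across and 10 mm high (it drops into the 172 mm mouth with about 6 mm to spare all round), above it a flange 184 mm across and 8 mm thick that rests on the rim, and in the middle a cylindrical dark knob 28 mm across from 18 to 46 mm above the origin. Fully home, the origin is at z = 55 mm. 0.2 kg
- jam_jar: jam jar with dark green cap, 62 mm across, 86 mm high, about 0.36 kg, standing on the lid beside the knob (its centre 55 mm from the knob's, on the robot's side, near left to near right); origin at the centre of its underside, z up
- trivet: round cork trivet, 110 mm across, 8 mm thick, fixed to the worktop left or right of the box; origin at the centre of its underside
- cup: straight blue plastic cup without handle, 65 mm across at the rim, 63 mm at the foot, 90 mm high, wall 3 mm, 0.12 kg, holding the hazelnuts; origin at the centre of its underside, z up
- hazelnut_0_mid (a point): centre of a hazelnut, a brown ball 22 mm across (five alike), in the blue cup at the start
- hazelnut_1_mid (a point): centre of a hazelnut, a brown ball 22 mm across (five alike), in the blue cup at the start
- hazelnut_2_mid (a point): centre of a hazelnut, a brown ball 22 mm across (five alike), in the blue cup at the start
- hazelnut_3_mid (a point): centre of a hazelnut, a brown ball 22 mm across (five alike), in the blue cup at the start
- hazelnut_4_mid (a point): centre of a hazelnut, a brown ball 22 mm across (five alike), in the blue cup at the start
- mug: white mug, 82 mm across, 94 mm high, at the back right: leave alone; origin under it
- tin: green food tin, 57 mm across, 72 mm high, at the back: leave alone; origin at the centre of its underside
- spice: slim spice jar with black cap, 41 mm across, 105 mm high, at the back left: leave alone; origin at the centre of its underside
- spoon: steel teaspoon, 130 mm long, lying at the back left: leave alone; origin under its middle
Things that resemble listed ones, but are neither listed nor needed, are in the scene too. Of the things that look like the lid, the larger one is meant. Several things have the shape of the trivet; the one meant has the colours described above.

How it is judged:
By the outcome, as a careful person would: the job done as asked, in the order asked, and still so for the second after the job is handed in, with the robot touching nothing.
It also fails if it takes over 72 s, if anything falls off the work surface, if the arm or the gripper's body presses on something with over 40 N, if the wrist force passes 120 N, or if a joint passes its speed limit or range.

## Working session

There is one attempt and no reset: what is moved stays moved. The work goes in short steps, Python scripts to look and compute and a tool call to move; the robot and the scene stay as the last step left them, time stands still between calls to the robot, and variables do not carry over. Pictures are saved under pics/ and viewed, at most 10 in all, crops included, and the job is handed in when it is done.

Besides the shell and the picture viewer there is one more tool, called after "Emit:" by a JSON object that holds its "api" and its "payload", one argument or row to a line. play_rows: Moves the arm, as the interface text tells. Shift numbers are shares of 300 mm and turn numbers shares of 1.5 rad, none past 1 either way. Its arguments: {"type":"object","properties":{"moves":{"type":"array"},"gripper":{"type":"number"}},"required":["moves"]}

```bash
mkdir -p pics; ls; cat > h.py <<'E'
import numpy as np, cv2
from bench import manip
from scipy.spatial.transform import Rotation as R
def K(s):
    h,w=s["pixels"].shape[:2]; f=h/2/np.tan(np.radians(s["vertical_fov"])/2)
    return f
def ray(s,u,v):
    f=K(s); xd=np.array([(u-s["cx"])/f,(v-s["cy"])/f]); p=xd.copy()
    for _ in range(20): p=xd/(1+s["k1"]*(p@p))
    d=R.from_quat(s["orientation"]).apply([p[0],p[1],1.]); return np.array(s["xyz"]),d
def atz(s,u,v,z):
    o,d=ray(s,u,v); return o+d*(z-o[2])/d[2]
def proj(s,P):
    q=R.from_quat(s["orientation"]).inv().apply(np.atleast_2d(P)-np.array(s["xyz"])); p=q[:,:2]/q[:,2:]
    p=p*(1+s["k1"]*(p**2).sum(1,keepdims=True)); return p*K(s)+[s["cx"],s["cy"]]
def save(s,n,crop=None,sc=1):
    im=s["pixels"][:,:,::-1]
    if crop: im=im[crop[1]:crop[3],crop[0]:crop[2]]
    cv2.imwrite("pics/"+n+".png",cv2.resize(im,None,fx=sc,fy=sc,interpolation=cv2.INTER_CUBIC))
def rows(P=None,rot=None):
    "target TCP pos / rotation -> row"
    st=manip.state(); r=R.from_quat(st["tcp_rot"]); d=np.zeros(3) if P is None else r.inv().apply(np.array(P)-st["tool_pos"])/0.3
    t=np.zeros(3) if rot is None else (r.inv()*rot).as_rotvec()/1.5
    return np.round(np.r_[d,t],4)
E
python3 - <<'E'
from h import *
st=manip.state(); print(st)
S={}
for c in("top","side"):
    s=manip.snapshot(c); S[c]=s; print(c,s["vertical_fov"],s["cx"],s["cy"],s["k1"],s["xyz"],s["orientation"])
    for n in["nut_box","lid","jam_jar","trivet","cup","hazelnut_0_mid"]:
        for r in manip.regions_of(c,n)[:4]: print(n,round(r["score"],2),np.round(r["bbox"]),np.round(atz(s,r["bbox"][0],r["bbox"][1],0),3)[:2])
im=np.vstack([S["top"]["pixels"],S["side"]["pixels"]])[:,:,::-1]
cv2.imwrite("pics/a.png",cv2.resize(S["top"]["pixels"][:,:,::-1],None,fx=1.5,fy=1.5)); cv2.imwrite("pics/b.png",cv2.resize(S["side"]["pixels"][:,:,::-1],None,fx=1.5,fy=1.5))
E
```

```text
pics
{'time_s': 0.0, 'joint_positions': array([-1.22150475,  0.61590899, -0.01263375,  1.42486245,  0.00811703,
        1.10340151, -0.04039407]), 'joint_velocities': array([ 9.82910460e-05,  7.26037885e-04, -1.49523707e-03,  1.04775377e-03,
       -4.89360572e-04,  3.79707210e-04, -3.07780110e-04]), 'effort': array([ 5.16730197e-04, -4.58934259e+01,  2.09016250e-01, -1.65748698e+01,
       -6.11400744e-02,  2.03078636e-02,  2.42071574e-04]), 'tool_pos': array([0.23825677, 0.60392154, 0.21749984]), 'tcp_rot': array([ 1.86745775e-01,  9.82407459e-01, -1.24634915e-03, -2.16084256e-04]), 'contact_force': array([-0.45076996, -0.36715913,  0.33632752]), 'wrist_torque': array([-0.01761609, -0.02997215, -0.01656517]), 'finger_force': 0.0, 'opening': 0.996802239556029}
top 48.896518348637414 254.56898354480688 193.301896289718 0.002983081824010053 [ 0.21667811 -0.099553    1.19222504] [ 0.85598491 -0.48575569  0.08883891 -0.15309765]
nut_box 0.59 [262. 265.  53.  19.] [ 0.424 -0.005]
nut_box 0.3 [201. 224.  36.  36.] [0.437 0.209]
lid 0.96 [149. 183.  43.  35.] [0.463 0.416]
lid 0.68 [265. 2
[... 163 characters left out ...]
.432 0.208]
trivet 0.57 [230. 179.  31.  33.] [0.601 0.211]
cup 0.87 [335. 305.  27.  29.] [ 0.432 -0.233]
side 54.1050762602811 256.63082991977865 191.28826107262125 -0.06961889610899606 [ 0.48824708 -0.6531474   0.80985974] [ 0.91876195 -0.06133288  0.02443357 -0.38925282]
nut_box 0.65 [226. 241.  65.  32.] [ 0.487 -0.006]
lid 0.77 [211. 147.  39.  20.] [0.466 0.421]
lid 0.65 [221. 218.  71.  55.] [0.481 0.079]
lid 0.58 [319. 288.  39.  54.] [ 0.702 -0.184]
lid 0.32 [204. 308.  32.  45.] [ 0.42 -0.2 ]
jam_jar 0.58 [200. 204.  29.  35.] [0.421 0.144]
trivet 0.86 [202. 185.  32.  19.] [0.428 0.229]
trivet 0.83 [259. 182.  34.  21.] [0.608 0.217]
cup 0.98 [203. 307.  33.  45.] [ 0.419 -0.197]
```

View pics/a.png

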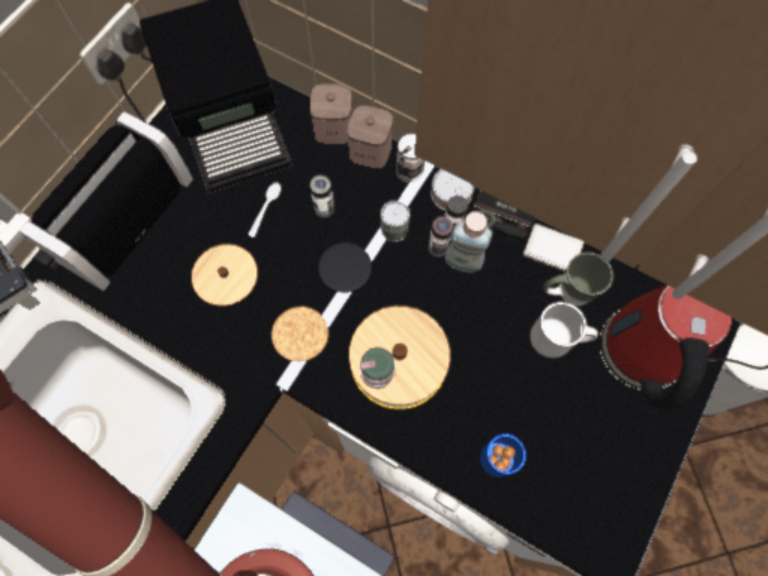

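View pics/b.png

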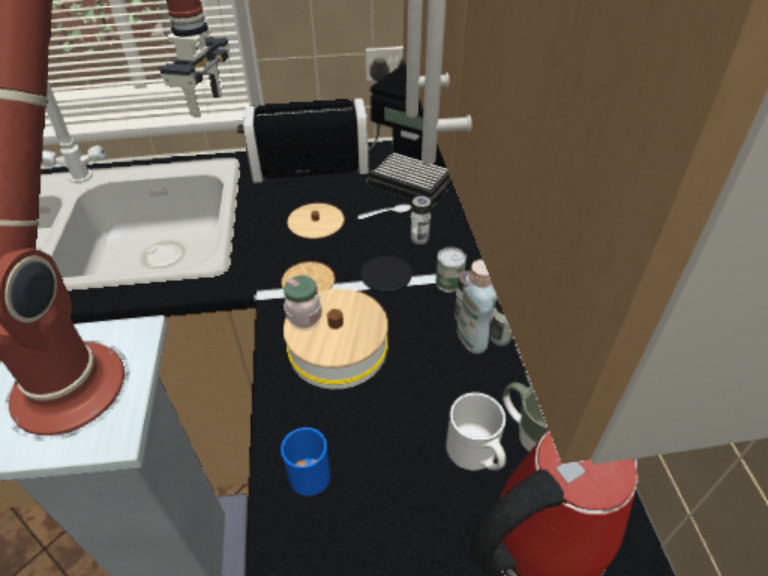

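The top picture (1.5x) shows the box with its lid at (400,355), with the jar on it at (378,367), and the cup with nuts at (503,455). In native pixels, the lid candidates are (149,183) and (265,237). The second is larger and sits on the banded box, so it is the one meant. The trivet candidates are (201,225), which is cork, and (230,179), which is black; the cork one is meant. I'll fit positions and confirm with one crop.

```bash
cat >> h.py <<'E'
from scipy.optimize import least_squares
def cyl(x,y,z0,z1,r0,r1):
    t=np.linspace(0,2*np.pi,60,endpoint=False); c,s=np.cos(t),np.sin(t)
    return np.vstack([np.c_[x+r0*c,y+r0*s,0*t+z0],np.c_[x+r1*c,y+r1*s,0*t+z1]])
def fitcyl(obs,z0,z1,r0,r1,g):
    "obs: list of (snap,bbox)"
    def f(p):
        e=[]
        for s,b in obs:
            q=proj(s,cyl(*p,z0,z1,r0,r1)); a,c=q.min(0),q.max(0)
            e+=[a[0]-(b[0]-b[2]/2),a[1]-(b[1]-b[3]/2),c[0]-(b[0]+b[2]/2),c[1]-(b[1]+b[3]/2)]
        return np.array(e)
    r=least_squares(f,g,loss="soft_l1"); return r.x,np.round(f(r.x),1)
E
python3 - <<'E'
from h import *
S={c:manip.snapshot(c) for c in("top","side")}
def near(c,n,g,z):
    L=[(np.hypot(*(proj(S[c],[*g,z])[0]-np.array(r["bbox"][:2]))),r["bbox"]) for r in manip.regions_of(c,n)]
    L=[l for l in L if l[0]<25]; return min(L,key=lambda l:l[0])[1] if L else None
for n,g,z0,z1,r0,r1 in[("lid",(.49,.03),.065,.073,.092,.092),("jam_jar",(.44,.05),.073,.159,.031,.031),("trivet",(.43,.21),0,.008,.055,.055),("cup",(.42,-.21),0,.09,.0315,.0325)]:
    B=[(S[c],near(c,n,g,(z0+z1)/2)) for c in S]; B=[b for b in B if b[1] is not None]
    for o in [B]+[[b] for b in B]:
        print(n,len(B),*[np.round(v,3) for v in fitcyl(o,z0,z1,r0,r1,g)])
s=S["top"]; save(s,"c",(110,140,350,330),3.1)
# knob: dark blob at lid centre
for c in S: print(c, proj(S[c],[.495,.025,.101]))
E
```

```text
lid 2 [0.485 0.014] [ 2.2  0.6 -0.3 -0.  -0.3 -0.3  0.2 -1. ]
lid 2 [0.484 0.017] [ 1.3  0.4 -1.3 -0.3]
lid 2 [0.485 0.012] [-0.3  0.2  0.3 -0.2]
jam_jar 2 [0.435 0.03 ] [-1.7 -2.4  1.6  0.5  0.6 -0.7 -2.4  2.2]
jam_jar 2 [0.433 0.029] [-1.7 -1.4  1.7  1.4]
jam_jar 2 [0.437 0.033] [ 1.4 -1.5 -1.7  1.4]
trivet 2 [0.435 0.214] [-4.3 -3.7  0.3  0.1 -2.6  0.5  1.3  8. ]
trivet 2 [0.435 0.207] [-2.2 -2.4  2.4  1.6]
trivet 2 [0.438 0.243] [-1.6 -5.4  1.7  1.3]
cup 2 [ 0.425 -0.228] [-1.4  0.   5.  -0.4 -0.4  1.3  0.  -1.2]
cup 2 [ 0.421 -0.222] [-4.1  0.2  2.1 -0.2]
cup 2 [ 0.426 -0.228] [-0.2  1.3  0.2 -1.2]
top [[266.52924528 229.36927911]]
side [[225.62337129 207.04706324]]
```

View pics/c.png

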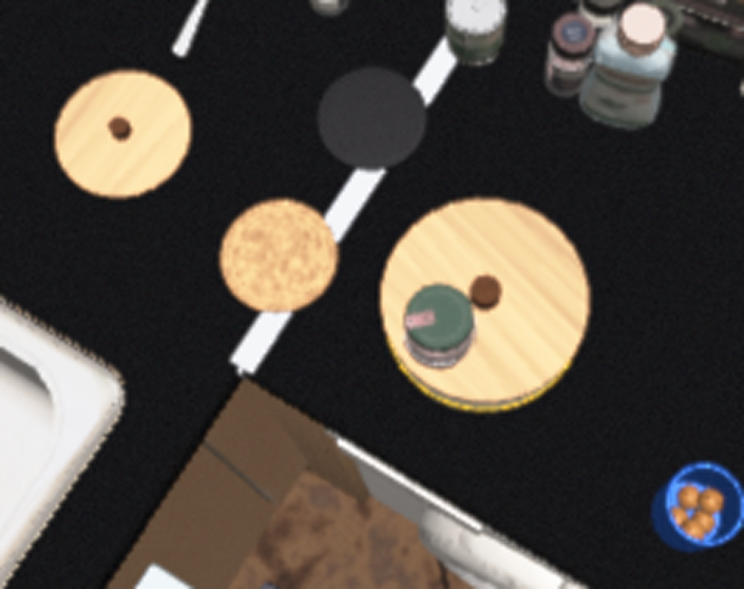

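The crop confirms the choice: the large lid is under the jar (crop 485,295), the cork trivet is at crop (279,255), and the small lid and black disc are decoys. The jar-to-knob distance comes out at 52 mm, against 55 expected. Next I check for a free spot for the lid and compute the first move.

```bash
cat >> h.py <<'E'
def down(deg):
    a=np.radians(deg); y=np.array([np.cos(a),np.sin(a),0]); z=np.array([0,0,-1.]); return R.from_matrix(np.c_[np.cross(y,z),y,z])
E
python3 - <<'E'
from h import *
print(rows([.45,.32,.27],down(72.2)))
S={c:manip.snapshot(c) for c in("top","side")}
for n,h,r,g in[("mug",.094,.041,(.66,-.16)),("tin",.072,.0285,(.7,.15))]:
    o=[]
    for c in S:
        L=manip.regions_of(c,n)
        if L: o.append((S[c],L[0]["bbox"])); print(n,c,[(np.round(l["bbox"]),round(l["score"],2)) for l in L[:2]])
    if o: print(*fitcyl(o,0,h,r,r,g))
s=S["top"]; im=s["pixels"][:,:,::-1].copy()
for P,rr in[((.53,-.37),.092),((.49,-.37),.092),((.425,-.226),.033),((.435,.207),.055),((.485,.014),.09)]:
    q=proj(s,cyl(*P,0.0,0.0,rr,rr)[:60]); cv2.polylines(im,[np.int32(q)],True,(0,255,255),1)
cv2.imwrite("pics/d.png",cv2.resize(im,None,fx=1.5,fy=1.5))
E
```

```text
[-1.0039 -0.6239 -0.1712 -0.     -0.     -0.0434]
mug top [(array([377., 221.,  42.,  38.]), 0.7), (array([336., 304.,  28.,  28.]), 0.38)]
mug side [(array([318., 288.,  40.,  50.]), 0.76)]
[ 0.68627879 -0.21601212] [-0.5 -0.  -4.9 -1.  -0.3  0.6  0.5  3.3]
tin top [(array([263., 149.,  22.,  24.]), 0.86), (array([178., 138.,  19.,  37.]), 0.4)]
tin side [(array([300., 180.,  21.,  31.]), 0.79)]
[0.72810929 0.17085277] [ 1.3 -3.4 -1.   0.6  0.2  0.6 -0.6 -0. ]
```

View pics/d.png

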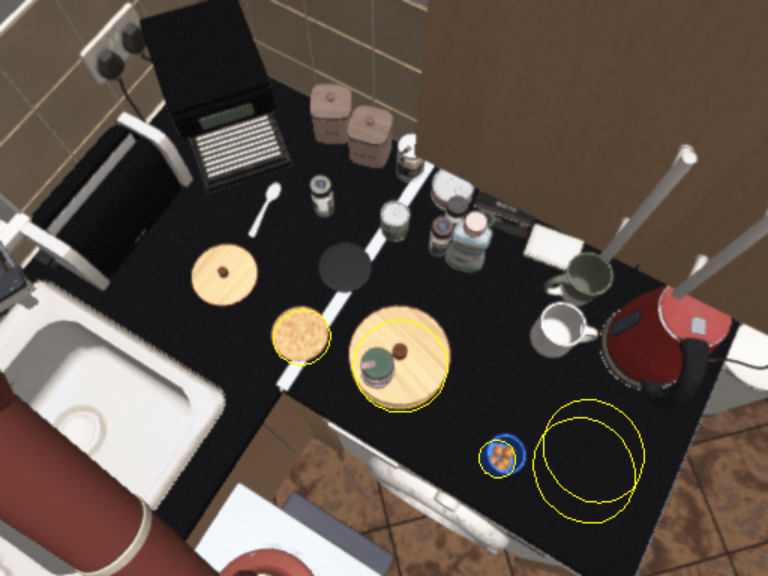

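The overlay circles fit the box, trivet and cup. The spot near (0.51,-0.36) is free, clear of the kettle and cup. Moving now.

Emit:
{"api": "play_rows", "payload": {
  "gripper": 1,
  "moves": [
    [-0.15,-0.1,-0.03,0,0,0],
    [-0.3,-0.2,-0.08,0,0,0],
    [-0.45,-0.3,-0.12,0,0,0],
    [-0.6,-0.4,-0.16,0,0,-0.02],
    [-0.75,-0.5,-0.17,0,0,-0.04],
    [-0.9,-0.6,-0.17,0,0,-0.043],
    [-1,-0.62,-0.17,0,0,-0.043],
    [-1,-0.62,-0.17,0,0,-0.043]
  ]
}}

```text
time_s: 2.3
tool_pos: [0.4549, 0.3144, 0.2702]
tcp_rot: [0.161, 0.987, -0.001, 0.002]
contact_force: [-0.3, -0.1, 0.1]
opening: 1.0
finger_force: 0.0
```

```bash
python3 - <<'E'
from h import *
print(rows([.436,.031,.27],down(72.2)),manip.state()["tool_pos"])
E
```

```text
[-0.2405 -0.9157  0.0039 -0.0014  0.0035 -0.0086] [0.45492336 0.31438976 0.27022249]
```

Emit:
{"api": "play_rows", "payload": {
  "moves": [
    [-0.04,-0.15,0,0,0,0],
    [-0.08,-0.3,0,0,0,0],
    [-0.12,-0.45,0,0,0,0],
    [-0.16,-0.6,0,0,0,0],
    [-0.2,-0.75,0,0,0,-0.008],
    [-0.23,-0.88,0,0,0,-0.008],
    [-0.24,-0.915,0,0,0,-0.008],
    [-0.24,-0.915,0,0,0,-0.008]
  ]
}}

```text
time_s: 3.1
tool_pos: [0.4339, 0.0371, 0.2699]
tcp_rot: [0.151, 0.989, 0.0, 0.0]
contact_force: [0.4, -0.3, 0.4]
opening: 1.005
finger_force: 0.0
```

```bash
python3 - <<'E'
from h import *
st=manip.state(); print(st["tool_pos"],st["joint_positions"])
s=manip.snapshot("wrist"); save(s,"e",None,1.5); print(s["xyz"],s["vertical_fov"])
for n,z0,z1,r,g in[("jam_jar",.073,.159,.031,(.435,.03)),("lid",.065,.073,.092,(.485,.014))]:
    for l in manip.regions_of("wrist",n)[:2]: print(n,l["score"],np.round(l["bbox"]),*fitcyl([(s,l["bbox"])],z0,z1,r,r,g))
print(rows([.436,.031,.107],down(72.2)))
E
```

```text
[0.43387174 0.0370857  0.26992399] [-0.22462828  0.22526011  0.11110636  1.92588509 -0.02968191  0.99139258
  1.16799765]
[0.36078719 0.0607835  0.43713105] 59.96990719277993
jam_jar 0.83 [260. 172.  67.  75.] [0.43074367 0.0382968 ] [-2.1 -4.2  2.1  2.2]
lid 0.85 [263. 204. 154. 152.] [0.49009712 0.02268662] [-1.8  0.9  1.8 -1. ]
lid 0.72 [506.  98.   9.  60.] [0.53053616 0.39537607] [ -1.6  -1.  142.4  96.5]
[-1.560e-02 -2.910e-02  5.421e-01  8.000e-04 -2.000e-04  1.010e-02]
```

View pics/e.png

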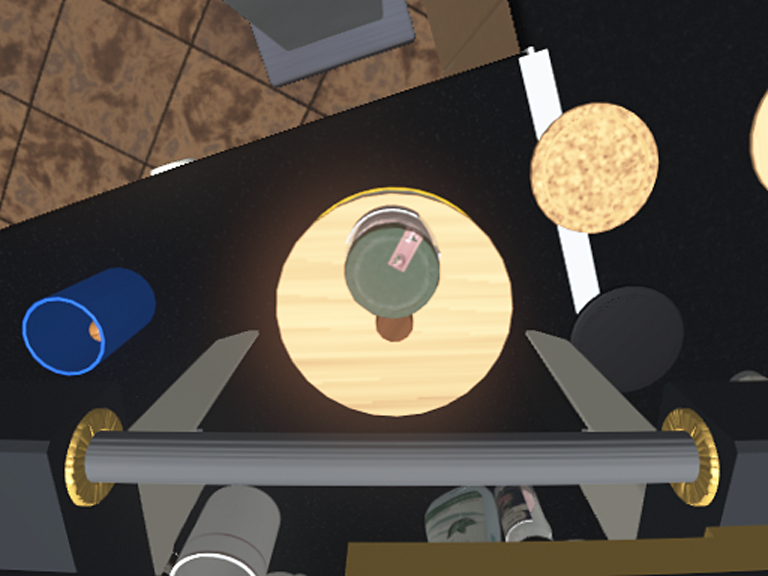

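The wrist view (1.5x) shows the jar cap at (392,270), centred between the fingers, and the knob at (394,325). The cork trivet is at (594,167) and the cup at (90,320). The readings disagree by several mm, so I'll repeat the measurement with the arm at rest.

```bash
python3 - <<'E'
from h import *
for i in range(3):
    s=manip.snapshot("wrist"); st=manip.state(); print(st["time_s"],np.round(st["tool_pos"],4),np.round(s["xyz"],4),np.round(st["joint_positions"][:2],4))
for n,z0,z1,r,g in[("jam_jar",.073,.159,.031,(.435,.03)),("lid",.065,.073,.092,(.485,.014)),("trivet",0,.008,.055,(.435,.208)),("cup",0,.09,.0325,(.425,-.225))]:
    for l in manip.regions_of("wrist",n)[:2]: print(n,round(l["score"],2),np.round(l["bbox"]),*fitcyl([(s,l["bbox"])],z0,z1,r,r,g))
for z,p in((.159,(261.5,180)),(.101,(263,216.5))): print(atz(s,*p,z))
E
```

```text
3.3 [0.434  0.0405 0.2696] [0.3609 0.0635 0.4369] [-0.2286  0.2266]
3.35 [0.434  0.0403 0.2695] [0.3609 0.0635 0.4368] [-0.2286  0.2267]
3.4 [0.4339 0.04   0.2695] [0.3609 0.0633 0.4368] [-0.2285  0.2266]
jam_jar 0.81 [257. 173.  64.  78.] [0.43159581 0.03848563] [-3.7 -2.3  3.7  1.7]
lid 0.85 [505.  98.  10.  70.] [0.52255465 0.39782643] [ -1.6  -1.  141.5  87.3]
lid 0.59 [259. 206. 154. 147.] [0.49147132 0.02111064] [-1.7 -0.7  1.6  2. ]
trivet 0.68 [414. 227.  81.  76.] [0.60329695 0.21691086] [ 1.1  0.7 -1.2 -1.1]
trivet 0.56 [395. 115.  82.  87.] [0.44126582 0.21943321] [-2.6  0.   2.7  0.1]
cup 0.83 [ 56. 213.  90.  73.] [ 0.42594185 -0.22428739] [-0.6 -0.   0.8  0.1]
[0.43282033 0.04197921 0.159     ]
[0.48736883 0.02724439 0.101     ]
```

The network boxes are coarse, so I'll refine with colour edges and a known-radius circle fit.

```bash
cat >> h.py <<'E'
def circ(s,mask,c0,z,r,tol=.02):
    "fit circle radius r at height z to outer edge of mask near c0"
    cs,_=cv2.findContours(mask.astype(np.uint8),cv2.RETR_EXTERNAL,cv2.CHAIN_APPROX_NONE)
    P=np.vstack([c[:,0] for c in cs if len(c)>8]); W=np.array([atz(s,u,v,z)[:2] for u,v in P])
    W=W[abs(np.hypot(*(W-c0).T)-r)<tol]
    f=lambda p:np.hypot(W[:,0]-p[0],W[:,1]-p[1])-r
    q=least_squares(f,c0,loss="soft_l1",f_scale=.002); 
    q2=least_squares(lambda p:np.hypot(W[:,0]-p[0],W[:,1]-p[1])-p[2],[*q.x,r],loss="soft_l1",f_scale=.002)
    return np.round(q.x,4),np.round(q2.x,4),len(W),round(float(np.median(abs(f(q.x)))),4)
def wood(s):
    p=cv2.cvtColor(s["pixels"],cv2.COLOR_RGB2HSV).astype(int); return (p[...,0]>8)&(p[...,0]<30)&(p[...,1]>60)&(p[...,2]>150)
def blue(s):
    p=cv2.cvtColor(s["pixels"],cv2.COLOR_RGB2HSV).astype(int); return (p[...,0]>100)&(p[...,0]<125)&(p[...,1]>120)&(p[...,2]>50)
def local(m,s,P,rad):
    u=proj(s,P)[0]; yy,xx=np.mgrid[:384,:512]; return m&(np.hypot(xx-u[0],yy-u[1])<rad)
E
python3 - <<'E'
from h import *
for c in("top","side","wrist"):
    s=manip.snapshot(c); k=K(s)/abs(s["xyz"][2])
    for n,P,z,r in(("lid",(.487,.02),.073,.092),("trivet",(.437,.213),.008,.055)):
        try: print(c,n,*circ(s,local(wood(s),s,[*P,z],k*r*1.4+6),np.array(P),z,r))
        except Exception as e: print(c,n,e)
    m=local(blue(s),s,[.425,-.226,.045],60); ys,xs=np.nonzero(m)
    if len(xs): 
        b=[(xs.min()+xs.max())/2,(ys.min()+ys.max())/2,xs.max()-xs.min()+1,ys.max()-ys.min()+1]; print(c,"cup",b,*fitcyl([(s,b)],0,.09,.0315,.0325,(.425,-.226)))
    p=s["pixels"].astype(int); d=local((p.sum(2)<230)&(p[...,0]>p[...,2]+15),s,[.487,.02,.101],14); ys,xs=np.nonzero(d)
    if len(xs): print(c,"knob",xs.mean(),ys.mean(),len(xs),atz(s,xs.mean(),ys.mean(),.095)[:2])
    g=local((p[...,1]>p[...,0]+8)&(p[...,1]>=p[...,2]),s,[.434,.035,.155],45); g=cv2.morphologyEx(g.astype(np.uint8),cv2.MORPH_OPEN,np.ones((3,3)))
    if g.sum(): print(c,"cap",int(g.sum()),*circ(s,g,np.array([.434,.035]),.159,.03))
E
```

```text
top lid [0.4834 0.0185] [0.4823 0.0161 0.0894] 173 0.0023
top trivet need at least one array to concatenate
top cup [np.float64(335.5), np.float64(302.5), np.int64(32), np.int64(30)] [ 0.42780422 -0.22497892] [ 0.8  0.8 -0.7 -0.8]
top knob 265.7 230.2 10 [0.49339566 0.02643411]
top cap 113 [0.4415 0.0273] [0.4282 0.0346 0.0198] 41 0.0043
side lid [0.4872 0.0148] [0.4872 0.0138 0.0929] 121 0.002
side trivet [0.4394 0.21  ] [0.4394 0.2116 0.0534] 76 0.0017
side cup [np.float64(203.0), np.float64(307.0), np.int64(35), np.int64(47)] [ 0.42420532 -0.22393978] [ 0.9  0.6 -1.1 -0.5]
side knob 223.2 214.63636363636363 55 [0.48690119 0.00470774]
side cap 259 [0.436 0.03 ] [0.435  0.0289 0.027 ] 54 0.0024
wrist lid [0.4858 0.0231] [0.4859 0.023  0.0916] 434 0.0009
wrist trivet [0.4384 0.2165] [0.4384 0.2165 0.054 ] 243 0.001
wrist cup [np.float64(57.5), np.float64(214.0), np.int64(90), np.int64(73)] [ 0.42645222 -0.22398896] [ 0.1  0.4 -0.1 -0.4]
wrist cap 1130 [0.439  0.0268] [0.4328 0.0435 0.0199] 182 0.0042
```

Emit:
{"api": "play_rows", "payload": {
  "moves": [
    [0,0,0.12,0,0,0],
    [0,-0.005,0.26,0,0,0],
    [0,-0.005,0.38,0,0,0],
    [0,-0.005,0.48,0,0,0],
    [0,-0.005,0.53,0,0,0],
    [0,-0.005,0.54,0,0,0],
    [0,-0.005,0.54,0,0,0]
  ]
}}

```text
time_s: 4.45
tool_pos: [0.4335, 0.0367, 0.1076]
tcp_rot: [0.149, 0.989, -0.0, -0.0]
contact_force: [-0.3, 0.8, 0.0]
opening: 1.004
finger_force: 0.0
```

Emit:
{"api": "play_rows", "payload": {
  "gripper": 0,
  "moves": [
    [0,0,0,0,0,0],
    [0,0,0,0,0,0],
    [0,0,0,0,0,0],
    [0,0,0,0,0,0],
    [0,0,0,0,0,0],
    [0,0,0,0,0,0]
  ]
}}

```text
time_s: 5.05
tool_pos: [0.4337, 0.037, 0.108]
tcp_rot: [0.149, 0.989, 0.0, 0.0]
contact_force: [0.5, 0.4, 3.0]
opening: 0.631
finger_force: 30.0
```

Emit:
{"api": "play_rows", "payload": {
  "moves": [
    [0,0,-0.06,0,0,0],
    [0,0,-0.16,0,0,0],
    [0,0,-0.25,0,0,0],
    [0.02,0.08,-0.28,0,0,0],
    [0.05,0.18,-0.28,0,0,0],
    [0.08,0.29,-0.28,0,0,0],
    [0.115,0.4,-0.28,0,0,0],
    [0.145,0.5,-0.28,0,0,0],
    [0.163,0.56,-0.28,0,0,0],
    [0.163,0.567,-0.28,0,0,0]
  ]
}}

```text
time_s: 6.05
tool_pos: [0.4353, 0.2167, 0.1906]
tcp_rot: [0.146, 0.989, 0.0, -0.001]
contact_force: [-0.7, -0.8, -3.7]
opening: 0.633
finger_force: 30.0
```

```bash
python3 - <<'E'
from h import *
for i in range(4): s=manip.snapshot("wrist")
st=manip.state(); print(st["tool_pos"],st["opening"],st["finger_force"])
print(*circ(s,local(wood(s),s,[.438,.216,.008],80),np.array((.438,.216)),.008,.055))
save(s,"f")
print(rows([.438,.215,.045],down(72.2)))
E
```

```text
[0.43651763 0.21164086 0.1911232 ] 0.6367921141385409 29.999185390770435
[0.4391 0.2166] [0.4377 0.2172 0.0534] 233 0.0008
[-0.0018  0.0133  0.487  -0.0016 -0.0005  0.0061]
```

View pics/f.png

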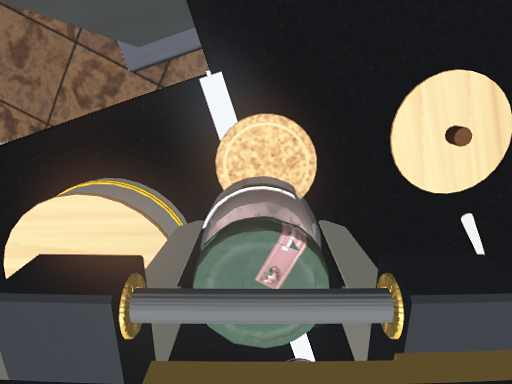

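The picture shows the jar upright in the fingers, with the trivet at (266,160) just ahead of it and the two columns aligned. Lowering.

Emit:
{"api": "play_rows", "payload": {
  "moves": [
    [0,0.015,0.1,0,0,0],
    [0,0.015,0.22,0,0,0],
    [0,0.015,0.33,0,0,0],
    [0,0.015,0.41,0,0,0],
    [0,0.015,0.46,0,0,0],
    [0,0.015,0.48,0,0,0],
    [0,0.015,0.488,0,0,0],
    [0,0.015,0.491,0,0,0],
    [0,0.015,0.493,0,0,0]
  ]
}}

```text
time_s: 7.15
tool_pos: [0.4388, 0.218, 0.0446]
tcp_rot: [0.149, 0.989, 0.0, 0.001]
contact_force: [0.8, -0.3, -3.0]
opening: 0.632
finger_force: 30.0
```

Emit:
{"api": "play_rows", "payload": {
  "moves": [
    [0,0,0.003,0,0,0],
    [0,0,0.006,0,0,0],
    [0,0,0.006,0,0,0]
  ]
}}

```text
time_s: 7.45
tool_pos: [0.4386, 0.2182, 0.043]
tcp_rot: [0.149, 0.989, 0.0, 0.001]
contact_force: [-0.4, -1.1, 4.9]
opening: 0.631
finger_force: 30.0
```

Emit:
{"api": "play_rows", "payload": {
  "gripper": 1,
  "moves": [
    [0,0,0,0,0,0],
    [0,0,0,0,0,0],
    [0,0,0,0,0,0],
    [0,0,0,0,0,0],
    [0,0,-0.1,0,0,0],
    [0,0,-0.24,0,0,0],
    [0,0,-0.4,0,0,0],
    [0,0,-0.55,0,0,0],
    [0,0,-0.66,0,0,0],
    [0,0,-0.7,0,0,0]
  ]
}}

```text
time_s: 8.45
tool_pos: [0.4397, 0.2188, 0.2557]
tcp_rot: [0.149, 0.989, 0.002, 0.003]
contact_force: [0.1, 1.4, -0.4]
opening: 0.999
finger_force: 0.0
```

```bash
python3 - <<'E'
from h import *
T=manip.snapshot("top"); 
r=manip.regions_of("top","jam_jar"); print([(round(l["score"],2),np.round(l["bbox"])) for l in r[:2]])
S=manip.snapshot("side"); r2=manip.regions_of("side","jam_jar"); print([(round(l["score"],2),np.round(l["bbox"])) for l in r2[:2]])
for s,q in((T,r),(S,r2)):
    if q: print(*fitcyl([(s,q[0]["bbox"])],.008,.094,.031,.031,(.438,.216)))
W=manip.snapshot("wrist"); print("lid",*circ(W,local(wood(W),W,[.486,.02,.073],120),np.array((.486,.02)),.073,.092))
st=manip.state(); print(st["tool_pos"],st["joint_positions"][6])
for a in(72,): print(rows([.486,.02,.22],down(a)))
E
```

```text
[(0.83, array([199., 221.,  24.,  24.]))]
[]
[0.43076689 0.20535074] [-0.8 -2.7  0.9  2.9]
lid [0.4806 0.0288] [0.4804 0.0288 0.0916] 393 0.0061
[0.43728823 0.21756733 0.2506817 ] 0.7980263494643112
[-0.3495 -0.5812  0.1027 -0.0013 -0.0013  0.0099]
```

Emit:
{"api": "play_rows", "payload": {
  "moves": [
    [-0.08,-0.13,0,0,0,0],
    [-0.16,-0.27,0.03,0,0,0],
    [-0.24,-0.4,0.06,0,0,0],
    [-0.32,-0.52,0.1,0,0,0],
    [-0.35,-0.58,0.1,0,0,0.01],
    [-0.35,-0.58,0.1,0,0,0.01],
    [-0.35,-0.58,0.1,0,0,0.01]
  ]
}}

```text
time_s: 9.4
tool_pos: [0.4864, 0.0214, 0.2208]
tcp_rot: [0.156, 0.988, 0.0, -0.001]
contact_force: [-0.1, 0.9, 0.3]
opening: 0.999
finger_force: 0.0
```

```bash
python3 - <<'E'
from h import *
for i in range(3): W=manip.snapshot("wrist")
st=manip.state()
print("lid",*circ(W,local(wood(W),W,[.486,.02,.073],150),np.array((.486,.02)),.073,.092))
p=cv2.cvtColor(W["pixels"],cv2.COLOR_RGB2HSV); m=local((p[...,2]<130)&(p[...,1]>60)&((p[...,0]<20)|(p[...,0]>170)),W,[.486,.02,.101],35)
m=cv2.morphologyEx(m.astype(np.uint8),cv2.MORPH_OPEN,np.ones((3,3))); ys,xs=np.nonzero(m); print(len(xs),xs.min(),xs.max(),ys.min(),ys.max())
b=[(xs.min()+xs.max())/2,(ys.min()+ys.max())/2,xs.max()-xs.min()+1,ys.max()-ys.min()+1]; print("knob",*fitcyl([(W,b)],.073,.101,.014,.014,(.486,.02)))
print(st["tool_pos"],rows([.486,.02,.077],down(72.2)))
E
```

```text
lid [0.4874 0.0225] [0.4872 0.0226 0.0908] 521 0.0012
124 249 272 161 169
knob [0.471244   0.02809949] [ -3.9 -19.8   3.9   7. ]
[0.48679356 0.02281091 0.22164732] [-8.000e-04 -1.000e-02  4.822e-01  4.000e-04 -7.000e-04  0.000e+00]
```

Emit:
{"api": "play_rows", "payload": {
  "moves": [
    [0,0,0.12,0,0,0],
    [0,0,0.25,0,0,0],
    [0,0,0.36,0,0,0],
    [0,0,0.44,0,0,0],
    [0,0,0.47,0,0,0],
    [0,0,0.477,0,0,0],
    [0,0,0.477,0,0,0]
  ]
}}

```text
time_s: 10.25
tool_pos: [0.4878, 0.0214, 0.0795]
tcp_rot: [0.156, 0.988, 0.0, 0.001]
contact_force: [0.5, -0.9, 0.4]
opening: 1.0
finger_force: 0.0
```

Emit:
{"api": "play_rows", "payload": {
  "gripper": 0,
  "moves": [
    [0,0,0,0,0,0],
    [0,0,0,0,0,0],
    [0,0,0,0,0,0],
    [0,0,0,0,0,0],
    [0,0,0,0,0,0],
    [0,0,0,0,0,0],
    [0,0,0,0,0,0]
  ]
}}

```text
time_s: 10.95
tool_pos: [0.4871, 0.0207, 0.0788]
tcp_rot: [0.156, 0.988, -0.0, -0.0]
contact_force: [0.2, -0.4, 0.2]
opening: 0.448
finger_force: 0.0
```

Emit:
{"api": "play_rows", "payload": {
  "moves": [
    [0,0,0,0,0,0],
    [0,0,0,0,0,0],
    [0,0,0,0,0,0],
    [0,0,0,0,0,0]
  ]
}}

```text
time_s: 11.35
tool_pos: [0.4872, 0.0209, 0.0788]
tcp_rot: [0.156, 0.988, 0.0, 0.0]
contact_force: [0.4, 1.2, -1.3]
opening: 0.295
finger_force: 30.0
```

The knob is held (27 mm). Lifting straight up and carrying the lid right.

Emit:
{"api": "play_rows", "payload": {
  "moves": [
    [0,0,-0.03,0,0,0],
    [0,0,-0.1,0,0,0],
    [0,0,-0.2,0,0,0],
    [0,0,-0.32,0,0,0],
    [-0.02,-0.06,-0.42,0,0,0],
    [-0.07,-0.17,-0.46,0,0,0],
    [-0.12,-0.3,-0.46,0,0,0],
    [-0.17,-0.43,-0.46,0,0,0],
    [-0.22,-0.56,-0.46,0,0,0],
    [-0.26,-0.66,-0.46,0,0,0]
  ]
}}

```text
time_s: 12.35
tool_pos: [0.499, -0.1948, 0.2173]
tcp_rot: [0.158, 0.987, -0.001, -0.0]
contact_force: [0.3, -0.6, -2.6]
opening: 0.294
finger_force: 30.0
```

Emit:
{"api": "play_rows", "payload": {
  "moves": [
    [-0.04,-0.1,0,0,0,0],
    [-0.08,-0.22,0,0,0,0],
    [-0.13,-0.34,0,0,0,0],
    [-0.17,-0.44,0,0,0,0],
    [-0.2,-0.51,0,0,0,0],
    [-0.205,-0.525,0,0,0,0],
    [-0.205,-0.525,0,0,0,0],
    [-0.205,-0.525,0,0,0,0]
  ]
}}

```text
time_s: 13.15
tool_pos: [0.5102, -0.3581, 0.2168]
tcp_rot: [0.155, 0.988, 0.001, -0.0]
contact_force: [0.8, 0.0, -1.9]
opening: 0.293
finger_force: 30.0
```

```bash
python3 - <<'E'
from h import *
st=manip.state(); print(st["tool_pos"],st["opening"],st["finger_force"],st["joint_positions"])
s=manip.snapshot("side"); save(s,"g",None,1.5)
print(rows([.51,-.36,.025],down(72)))
E
```

```text
[ 0.5102439  -0.35812733  0.21676386] 0.2932059273155095 29.999778270721436 [ 0.4665111   0.57948262  0.187529    1.51191841 -0.11896908  1.0629092
  1.94092161]
[-1.200e-03 -8.000e-03  6.395e-01  1.300e-03 -5.000e-04  1.800e-03]
```

View pics/g.png

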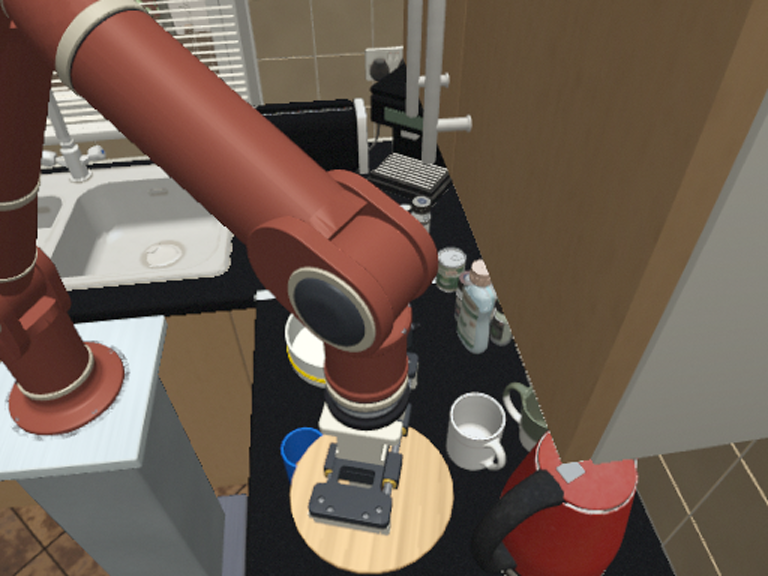

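The side view shows the lid level in the gripper at about (370,500), clear of the mug, cup and kettle. Lowering.

Emit:
{"api": "play_rows", "payload": {
  "moves": [
    [0,0,0.1,0,0,0],
    [0,0,0.23,0,0,0],
    [0,0,0.36,0,0,0],
    [0,0,0.48,0,0,0],
    [0,0,0.57,0,0,0],
    [0,0,0.615,0,0,0],
    [0,0,0.63,0,0,0],
    [0,0,0.636,0,0,0],
    [0,0,0.64,0,0,0],
    [0,0,0.64,0,0,0]
  ]
}}

```text
time_s: 14.2
tool_pos: [0.5108, -0.361, 0.0262]
tcp_rot: [0.156, 0.988, -0.001, 0.001]
contact_force: [-0.5, -0.3, -1.9]
opening: 0.296
finger_force: 30.0
```

Emit:
{"api": "play_rows", "payload": {
  "moves": [
    [0,0,0.004,0,0,0],
    [0,0,0.008,0,0,0],
    [0,0,0.008,0,0,0]
  ]
}}

```text
time_s: 14.5
tool_pos: [0.5104, -0.3609, 0.0239]
tcp_rot: [0.157, 0.988, -0.0, 0.001]
contact_force: [-1.3, 1.0, 5.2]
opening: 0.293
finger_force: 30.0
```

Emit:
{"api": "play_rows", "payload": {
  "gripper": 1,
  "moves": [
    [0,0,0,0,0,0],
    [0,0,0,0,0,0],
    [0,0,0,0,0,0],
    [0,0,0,0,0,0],
    [0,0,-0.08,0,0,0],
    [0,0,-0.2,0,0,0],
    [0,0,-0.35,0,0,0],
    [0,0,-0.5,0,0,0],
    [0,0,-0.6,0,0,0],
    [0,0,-0.62,0,0,0]
  ]
}}

```text
time_s: 15.5
tool_pos: [0.5118, -0.3621, 0.213]
tcp_rot: [0.157, 0.988, -0.002, 0.004]
contact_force: [0.4, 0.4, -0.7]
opening: 0.998
finger_force: 0.0
```

```bash
python3 - <<'E'
from h import *
for i in range(2): W=manip.snapshot("wrist")
st=manip.state(); print(st["tool_pos"],st["joint_positions"])
print("lid",*circ(W,local(wood(W),W,[.51,-.36,.018],150),np.array((.51,-.36)),.018,.092))
for l in manip.regions_of("wrist","cup")[:1]: print(l["score"],l["bbox"],*fitcyl([(W,l["bbox"])],0,.09,.0325,.0325,(.425,-.225)))
print(rows([.426,-.225,.22],down(72)))
E
```

```text
[ 0.51018888 -0.36065377  0.20913733] [ 0.46761901  0.5871678   0.19004504  1.52123224 -0.12156344  1.04298954
  1.94420362]
lid [ 0.51 -0.36] [ 0.5099 -0.36    0.0908] 462 0.0012
0.67 [379.9, 36.2, 101.8, 72.4] [ 0.43539552 -0.22526288] [ 0.6 -1.  -0.4 12.3]
[ 4.036e-01  3.420e-01 -4.090e-02  4.000e-04 -1.100e-03 -1.000e-04]
```

The lid lies flat at (0.510,-0.360).

For the pour, I grip the cup along world x with the hand leaning 40° toward -y. I then rotate about that axis over the box, so the mouth tips toward +y with the hand above it.

```bash
cat >> h.py <<'E'
def tilt(th,yaw=0): return R.from_euler("x",th,degrees=True)*down(yaw)
def tcp(G,rot,back=0): return np.array(G)+rot.apply([0,0,.019-back])
E
python3 - <<'E'
from h import *
print(rows([.426,-.31,.24],tilt(40)))
r=tilt(40); print("pre",tcp([.426,-.2245,.052],r,.1),"grasp",tcp([.426,-.2245,.052],r))
E
```

```text
[ 0.3161  0.0726 -0.1079 -0.2921  0.4004  0.8013]
pre [ 0.426     -0.2765658  0.1140496] grasp [ 0.426      -0.21228704  0.03744516]
```

Emit:
{"api": "play_rows", "payload": {
  "moves": [
    [0.06,0.02,-0.05,-0.03,0.04,0.08],
    [0.12,0.04,-0.1,-0.06,0.08,0.16],
    [0.2,0.05,-0.108,-0.09,0.12,0.24],
    [0.28,0.06,-0.108,-0.12,0.16,0.32],
    [0.316,0.073,-0.108,-0.15,0.2,0.4],
    [0.316,0.073,-0.108,-0.18,0.24,0.48],
    [0.316,0.073,-0.108,-0.21,0.28,0.56],
    [0.316,0.073,-0.108,-0.24,0.32,0.64],
    [0.316,0.073,-0.108,-0.27,0.36,0.72],
    [0.316,0.073,-0.108,-0.292,0.4,0.8]
  ]
}}

```text
time_s: 16.65
tool_pos: [0.4258, -0.3099, 0.2383]
tcp_rot: [0.666, 0.662, 0.243, -0.244]
contact_force: [-1.2, -0.5, -0.9]
opening: 0.998
finger_force: 0.0
```

Emit:
{"api": "play_rows", "payload": {
  "moves": [
    [0,0,0,0,0,0],
    [0,0,0,0,0,0]
  ]
}}

```text
time_s: 16.85
tool_pos: [0.4262, -0.3098, 0.2393]
tcp_rot: [0.663, 0.666, 0.242, -0.242]
contact_force: [0.0, -0.0, -0.4]
opening: 1.0
finger_force: 0.0
```

```bash
python3 - <<'E'
from h import *
W=manip.snapshot("wrist"); st=manip.state(); print(st["tool_pos"],st["joint_positions"])
for l in manip.regions_of("wrist","cup")[:1]: print(l["score"],np.round(l["bbox"]),*fitcyl([(W,l["bbox"])],0,.09,.0315,.0325,(.425,-.225)))
m=local(blue(W),W,[.425,-.225,.045],110); ys,xs=np.nonzero(m)
b=[(xs.min()+xs.max())/2,(ys.min()+ys.max())/2,xs.max()-xs.min()+1,ys.max()-ys.min()+1]; print("cup",b,*fitcyl([(W,b)],0,.09,.0315,.0325,(.425,-.226)))
r=tilt(40); print(rows(tcp([.426,-.2245,.052],r,.1),r))
save(W,"hh",None,1)
E
```

```text
[ 0.4267756  -0.30950907  0.2400148 ] [ 0.64200297  0.71679138  0.37435086  1.43792787 -0.59309983  1.67120559
  1.15158608]
0.66 [260. 206.  63.  77.] [ 0.4249833  -0.22338095] [ 0.9 -0.2 -0.9  0.3]
cup [np.float64(260.5), np.float64(205.5), np.int64(62), np.int64(78)] [ 0.4252976  -0.22258439] [ 0.4  0.4 -0.4 -0.4]
[-0.1868 -0.0043  0.3935 -0.0005  0.0006  0.0039]
```

View pics/hh.png

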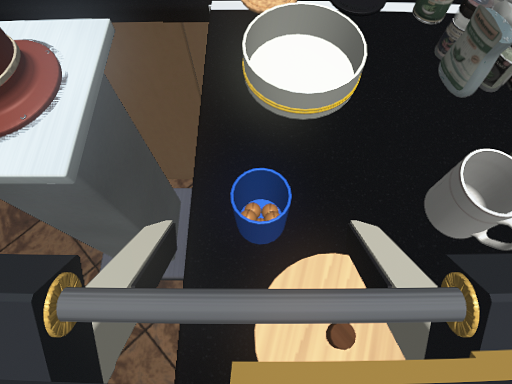

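The wrist view shows the cup at (260,205), centred between the fingers, with the nuts inside and the lid lying to the rear. Going in.

Emit:
{"api": "play_rows", "payload": {
  "moves": [
    [-0.06,-0.005,0.08,0,0,0.003],
    [-0.14,-0.006,0.2,0,0,0.003],
    [-0.184,-0.006,0.32,0,0,0.003],
    [-0.184,-0.006,0.42,0,0,0.003],
    [-0.184,-0.006,0.52,0,0,0.003],
    [-0.184,-0.006,0.62,0,0,0.003],
    [-0.184,-0.006,0.69,0,0,0.003],
    [-0.184,-0.006,0.72,0,0,0.003],
    [-0.184,-0.006,0.729,0,0,0.003],
    [-0.184,-0.006,0.729,0,0,0.003]
  ]
}}

```text
time_s: 17.95
tool_pos: [0.4255, -0.2129, 0.0381]
tcp_rot: [0.665, 0.665, 0.241, -0.241]
contact_force: [-0.1, 0.5, 0.5]
opening: 1.002
finger_force: 0.0
```

Emit:
{"api": "play_rows", "payload": {
  "gripper": 0,
  "moves": [
    [0,0,0,0,0,0],
    [0,0,0,0,0,0],
    [0,0,0,0,0,0],
    [0,0,0,0,0,0],
    [0,0,0,0,0,0],
    [0,0,0,0,0,0],
    [0,0,0,0,0,0]
  ]
}}

```text
time_s: 18.65
tool_pos: [0.4253, -0.2127, 0.038]
tcp_rot: [0.665, 0.664, 0.241, -0.241]
contact_force: [0.1, -1.6, 2.6]
opening: 0.697
finger_force: 30.0
```

```bash
python3 - <<'E'
from h import *
print(manip.state()["tool_pos"],rows([.426,-.2125,.26],tilt(40)))
st=manip.state(); r=R.from_quat(st["tcp_rot"])
print("lift",rows(st["tool_pos"]+[0,0,.2]), "to box",rows(tcp([.487,-.045,.24],tilt(40)),tilt(40)))
E
```

```text
[ 0.42532796 -0.21269529  0.0379773 ] [ 0.4751  0.0023 -0.5674  0.0009  0.0013 -0.0009]
lift [ 4.275e-01  1.000e-04 -5.115e-01  0.000e+00  0.000e+00  0.000e+00] to box [ 0.8612  0.2045 -0.0946  0.0009  0.0013 -0.0009]
```

Emit:
{"api": "play_rows", "payload": {
  "moves": [
    [0.03,0,-0.04,0,0,0],
    [0.1,0,-0.12,0,0,0],
    [0.19,0,-0.22,0,0,0],
    [0.27,0,-0.32,0,0,0],
    [0.32,0.02,-0.34,0,0,0],
    [0.4,0.06,-0.28,0,0,0],
    [0.48,0.1,-0.19,0,0,0],
    [0.56,0.135,-0.1,0,0,0],
    [0.64,0.17,-0.03,0,0,0],
    [0.7,0.195,0.03,0,0,0]
  ]
}}

```text
time_s: 19.65
tool_pos: [0.4836, -0.042, 0.1651]
tcp_rot: [0.664, 0.665, 0.241, -0.243]
contact_force: [0.3, -0.3, -1.2]
opening: 0.7
finger_force: 30.0
```

Emit:
{"api": "play_rows", "payload": {
  "moves": [
    [0.02,0.006,0.02,0,0,0],
    [0.033,0.01,0.028,0,0,0],
    [0.033,0.01,0.028,0,0,0]
  ]
}}

```text
time_s: 19.95
tool_pos: [0.4867, -0.0333, 0.1652]
tcp_rot: [0.666, 0.664, 0.241, -0.241]
contact_force: [0.4, 0.2, -1.8]
opening: 0.692
finger_force: 30.0
```

```bash
python3 - <<'E'
from h import *
st=manip.state(); print(st["tool_pos"],st["joint_positions"],st["opening"])
G=[.487,-.045,.18]
for t in(20,0,-20,-30,-45): print(t,rows(tcp(G,tilt(t)),tilt(t)))
E
```

```text
[ 0.48667198 -0.03325876  0.16519135] [ 0.24068846  0.62511574  0.26657422  1.88586162 -0.82824862  1.19895854
  1.01918624] 0.6918584827847601
20 [-1.990e-02  1.100e-03 -3.400e-03  1.000e-04 -2.311e-01 -1.700e-03]
0 [-3.900e-02  1.200e-03 -1.440e-02 -2.000e-04 -4.638e-01 -1.700e-03]
-20 [-5.320e-02  1.200e-03 -3.120e-02 -5.000e-04 -6.965e-01 -1.700e-03]
-30 [-5.790e-02  1.300e-03 -4.120e-02 -7.000e-04 -8.129e-01 -1.700e-03]
-45 [-6.150e-02  1.300e-03 -5.730e-02 -9.000e-04 -9.874e-01 -1.600e-03]
```

Emit:
{"api": "play_rows", "payload": {
  "moves": [
    [-0.01,0,-0.001,0,-0.08,0],
    [-0.015,0,-0.002,0,-0.17,0],
    [-0.023,0,-0.005,0,-0.26,0],
    [-0.03,0,-0.009,0,-0.36,0],
    [-0.039,0,-0.0144,0,-0.46,0],
    [-0.045,0,-0.021,0,-0.55,0],
    [-0.05,0,-0.027,0,-0.64,0],
    [-0.055,0,-0.034,0,-0.73,0],
    [-0.058,0,-0.041,0,-0.81,0],
    [-0.058,0,-0.041,0,-0.81,0]
  ]
}}

```text
time_s: 20.95
tool_pos: [0.4869, -0.05, 0.1614]
tcp_rot: [0.681, 0.686, -0.183, 0.181]
contact_force: [-0.2, 1.0, -1.4]
opening: 0.697
finger_force: 30.0
```

```bash
python3 - <<'E'
from h import *
st=manip.state(); print(st["tool_pos"],np.round(st["joint_positions"],2),st["opening"],R.from_quat(st["tcp_rot"]).apply([0,0,1]))
s=manip.snapshot("side"); save(s,"i",None,1.5)
G=[.487,-.04,.175]
for t in(-40,-50,-60,-70,-80): print(t,rows(tcp(G,tilt(t)),tilt(t)))
E
```

```text
[ 0.48694249 -0.04998499  0.16142086] [-0.83  0.69  0.92  1.99 -0.01  0.72 -0.02] 0.6966443135270707 [-0.001878   -0.49718608 -0.8676419 ]
-40 [ 0.0049  0.0009  0.0058 -0.0015 -0.1197  0.0017]
-50 [-0.0058  0.0009  0.0029 -0.0014 -0.236   0.0018]
-60 [-0.0157  0.0008 -0.0018 -0.0012 -0.3524  0.0019]
-70 [-0.0248  0.0008 -0.0082 -0.001  -0.4687  0.002 ]
-80 [-0.0325  0.0008 -0.016  -0.0009 -0.5851  0.0021]
```

View pics/i.png

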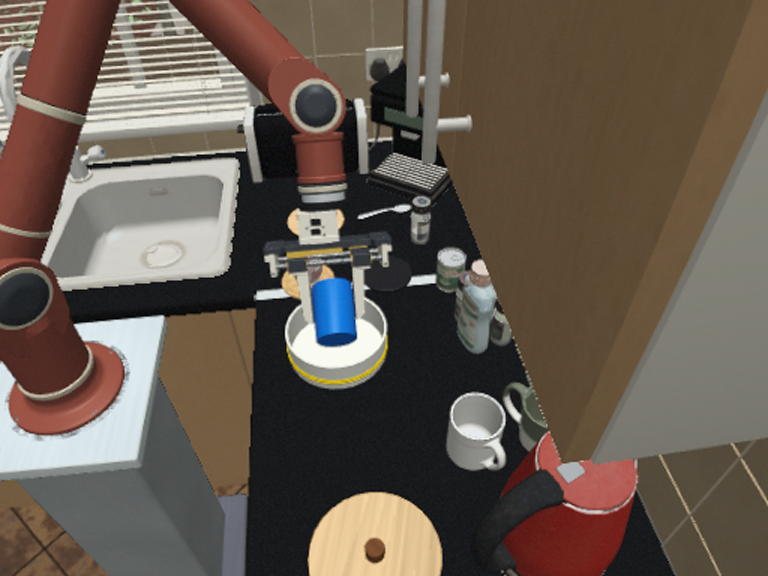

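The side view shows the cup tilted over the box at (335,310), with the hand above and behind it and clear of the jar. Continuing the tilt slowly.

Emit:
{"api": "play_rows", "payload": {
  "moves": [
    [0.008,0,0.006,0,-0.04,0],
    [0.006,0,0.006,0,-0.08,0],
    [0.005,0,0.006,0,-0.12,0],
    [0.001,0,0.005,0,-0.16,0],
    [-0.002,0,0.004,0,-0.2,0],
    [-0.006,0,0.003,0,-0.236,0],
    [-0.006,0,0.003,0,-0.236,0]
  ]
}}

```text
time_s: 21.7
tool_pos: [0.4868, -0.0571, 0.1631]
tcp_rot: [0.642, 0.64, -0.299, 0.297]
contact_force: [0.7, 0.4, -1.6]
opening: 0.694
finger_force: 30.0
```

```bash
python3 - <<'E'
from h import *
st=manip.state(); print(st["tool_pos"],np.round(st["joint_positions"],2),st["opening"],R.from_quat(st["tcp_rot"]).apply([0,0,1]))
G=[.487,-.04,.175]
for t in(-60,-70,-80): print(t,rows(tcp(G,tilt(t)),tilt(t)))
E
```

```text
[ 0.48684907 -0.05706154  0.1631032 ] [-1.02  0.94  1.08  1.98  0.1   0.73 -0.2 ] 0.693704525090594 [-0.0045572  -0.76462207 -0.64446282]
-60 [-0.0048  0.0005 -0.0067 -0.0031 -0.1178 -0.0009]
-70 [-0.0155  0.0005 -0.0096 -0.0032 -0.2342 -0.0007]
-80 [-0.0255  0.0005 -0.0143 -0.0033 -0.3505 -0.0004]
```

Emit:
{"api": "play_rows", "payload": {
  "moves": [
    [-0.002,0,-0.003,-0.003,-0.04,0],
    [-0.004,0,-0.005,-0.003,-0.08,0],
    [-0.006,0,-0.007,-0.003,-0.12,0],
    [-0.009,0,-0.008,-0.003,-0.16,0],
    [-0.012,0,-0.009,-0.003,-0.2,0],
    [-0.0155,0,-0.01,-0.003,-0.234,0],
    [-0.0155,0,-0.01,-0.003,-0.234,0],
    [-0.0155,0,-0.01,-0.003,-0.234,0]
  ]
}}

```text
time_s: 22.5
tool_pos: [0.487, -0.0581, 0.1699]
tcp_rot: [0.58, 0.579, -0.405, 0.406]
contact_force: [-1.0, -0.2, -0.3]
opening: 0.695
finger_force: 30.0
```

```bash
python3 - <<'E'
from h import *
st=manip.state(); print(st["tool_pos"],np.round(st["joint_positions"],2),st["opening"],R.from_quat(st["tcp_rot"]).apply([0,0,1]))
G=[.487,-.04,.175]
for t in(-80,-85): print(t,rows(tcp(G,tilt(t)),tilt(t)))
s=manip.snapshot("top"); t=manip.snapshot("side")
im=np.hstack([cv2.resize(s["pixels"][170:310,170:350],None,fx=2.2,fy=2.2),cv2.resize(t["pixels"][130:270,130:310],None,fx=2.2,fy=2.2)]); cv2.imwrite("pics/j.png",im[:,:,::-1])
for c in("top","side"): print(c,[(np.round(l["bbox"]),round(l["score"],2)) for l in manip.regions_of(c,"hazelnut_0_mid")])
E
```

```text
[ 0.48698509 -0.05806296  0.16994932] [-1.12  1.23  1.18  1.96  0.17  0.79 -0.34] 0.6951842123875305 [ 9.44528523e-06 -9.39247559e-01 -3.43240473e-01]
-80 [-6.200e-03  1.000e-04  0.000e+00 -2.000e-04 -1.172e-01 -2.000e-03]
-85 [-1.160e-02  1.000e-04 -1.200e-03 -3.000e-04 -1.754e-01 -2.000e-03]
top []
side [(array([241., 234.,   6.,   9.]), 0.48)]
```

View pics/j.png

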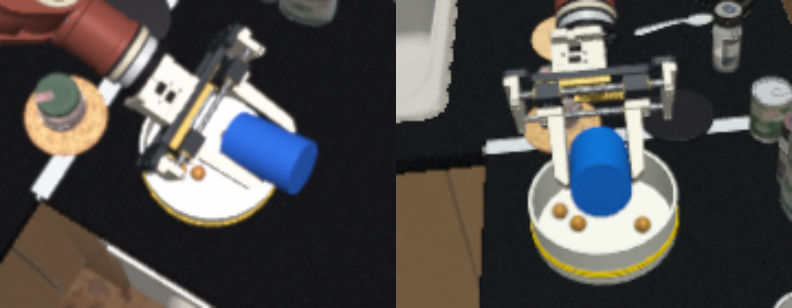

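The crops show the jar on the trivet, the cup tipped 110° over the box, and three nuts visible inside the box with others possibly hidden. Tilting a little more to be sure it is empty; that was my last picture, so I'll use numbers from here.

Emit:
{"api": "play_rows", "payload": {
  "moves": [
    [-0.003,0,0,0,-0.05,0],
    [-0.006,0,0,0,-0.11,0],
    [-0.006,0,0,0,-0.117,0],
    [-0.006,0,0,0,-0.117,0],
    [-0.006,0,0,0,-0.06,0],
    [-0.006,0,0,0,-0.117,0],
    [-0.006,0,0,0,-0.117,0]
  ]
}}

```text
time_s: 23.4
tool_pos: [0.487, -0.0569, 0.1702]
tcp_rot: [0.541, 0.542, -0.454, 0.455]
contact_force: [-0.9, 0.2, -2.2]
opening: 0.694
finger_force: 30.0
```

```bash
python3 - <<'E'
from h import *
st=manip.state(); print(st["tool_pos"],np.round(st["joint_positions"],2),st["opening"],R.from_quat(st["tcp_rot"]).apply([0,0,1]))
G=[.487,-.05,.19]
for t in(-40,0,20,40): print(t,rows(tcp(G,tilt(t)),tilt(t)))
E
```

```text
[ 0.4870137  -0.05686738  0.17016957] [-1.15  1.37  1.21  1.94  0.21  0.83 -0.4 ] 0.6937778916824138 [ 0.0029672  -0.98480695 -0.17362738]
-40 [-2.040e-02 -1.000e-04  1.450e-02  2.100e-03  4.654e-01  2.000e-04]
0 [ 0.0012  0.     -0.023   0.002   0.9309  0.001 ]
20 [ 1.2000e-03  1.0000e-04 -4.5000e-02  1.9000e-03  1.1636e+00  1.4000e-03]
40 [-6.3000e-03  2.0000e-04 -6.5700e-02  1.7000e-03  1.3963e+00  1.8000e-03]
```

Emit:
{"api": "play_rows", "payload": {
  "moves": [
    [-0.005,0,0.003,0,0.09,0],
    [-0.01,0,0.006,0,0.19,0],
    [-0.015,0,0.009,0,0.28,0],
    [-0.018,0,0.012,0,0.38,0],
    [-0.02,0,0.0145,0,0.47,0],
    [-0.017,0,0.008,0,0.56,0],
    [-0.012,0,0,0,0.65,0],
    [-0.006,0,-0.008,0,0.75,0],
    [-0.003,0,-0.016,0,0.84,0],
    [0.001,0,-0.023,0.002,0.93,0.001]
  ]
}}

```text
time_s: 24.4
tool_pos: [0.4863, -0.0515, 0.1744]
tcp_rot: [0.708, 0.707, 0.002, 0.001]
contact_force: [-0.5, -0.1, -2.6]
opening: 0.697
finger_force: 30.0
```

```bash
python3 - <<'E'
from h import *
st=manip.state(); print(st["tool_pos"],np.round(st["joint_positions"],2),st["opening"],R.from_quat(st["tcp_rot"]).apply([0,0,1]))
for G in([.46,-.13,.19],[.4255,-.2235,.17]): print(rows(tcp(G,tilt(40)),tilt(40)))
E
```

```text
[ 0.48625069 -0.05146008  0.17435132] [-0.32  0.47  0.56  1.95 -0.34  0.81  0.42] 0.6972464076977138 [ 0.00486781  0.00190255 -0.99998634]
[-2.212e-01 -8.710e-02 -4.500e-03  3.500e-03  4.641e-01  1.000e-04]
[-5.332e-01 -2.019e-01  6.100e-02  3.500e-03  4.641e-01  1.000e-04]
```

Emit:
{"api": "play_rows", "payload": {
  "moves": [
    [-0.03,-0.01,-0.02,0,0.09,0],
    [-0.09,-0.03,-0.02,0,0.18,0],
    [-0.15,-0.06,-0.02,0,0.27,0],
    [-0.22,-0.087,-0.01,0,0.36,0],
    [-0.3,-0.116,0.01,0.002,0.43,0],
    [-0.38,-0.146,0.03,0.003,0.464,0],
    [-0.46,-0.175,0.045,0.003,0.464,0],
    [-0.52,-0.197,0.06,0.003,0.464,0],
    [-0.533,-0.202,0.061,0.003,0.464,0],
    [-0.533,-0.202,0.061,0.003,0.464,0]
  ]
}}

```text
time_s: 25.4
tool_pos: [0.426, -0.2103, 0.1548]
tcp_rot: [0.665, 0.665, 0.239, -0.241]
contact_force: [0.9, -0.8, -1.0]
opening: 0.693
finger_force: 30.0
```

```bash
python3 - <<'E'
from h import *
W=manip.snapshot("wrist"); st=manip.state(); print(st["tool_pos"],np.round(st["joint_positions"],2),st["opening"],R.from_quat(st["tcp_rot"]).apply([0,0,1]))
p=cv2.cvtColor(W["pixels"],cv2.COLOR_RGB2HSV).astype(int); m=(p[...,0]>5)&(p[...,0]<22)&(p[...,1]>100)&(p[...,2]>80)&(p[...,2]<240)
# nuts inside the box outline
u=proj(W,[.487,.022,.02])[0]; q=proj(W,cyl(.487,.022,.006,.006,.086,.086)[:60]); hull=np.zeros(m.shape,np.uint8); cv2.fillPoly(hull,[np.int32(q)],1)
n,_,stt,cen=cv2.connectedComponentsWithStats((m&(hull>0)).astype(np.uint8)); print("boxpx",u,[(stt[i][4],np.round(atz(W,*cen[i],.017)[:2],3)) for i in range(1,n) if stt[i][4]>8])
for l in manip.regions_of("wrist","hazelnut_0_mid"): print(np.round(l["bbox"]),round(l["score"],2),np.round(atz(W,*l["bbox"][:2],.017)[:2],3))
print(rows(tcp([.4255,-.2235,.056],tilt(40)),tilt(40)))
E
```

```text
[ 0.42658125 -0.2091027   0.15491923] [ 0.53  0.71  0.32  1.74 -0.66  1.37  1.2 ] 0.6919724658215662 [-0.00331434  0.63861786 -0.76951689]
boxpx [312.38533967  76.77762634] [(np.int32(272), array([0.49 , 0.083])), (np.int32(191), array([0.415, 0.04 ])), (np.int32(214), array([0.434, 0.01 ])), (np.int32(161), array([ 0.555, -0.002]))]
[371.  96.  19.  15.] 0.76 [ 0.556 -0.004]
[-0.2487 -0.0035  0.2852 -0.0026  0.0034  0.0008]
```

Emit:
{"api": "play_rows", "payload": {
  "moves": [
    [-0.04,0,0.04,0,0,0],
    [-0.09,-0.003,0.1,0,0,0],
    [-0.15,-0.003,0.17,0,0.003,0],
    [-0.2,-0.003,0.23,0,0.003,0],
    [-0.235,-0.003,0.27,0,0.003,0],
    [-0.248,-0.003,0.285,0,0.003,0],
    [-0.253,-0.003,0.291,0,0.003,0],
    [-0.257,-0.003,0.295,0,0.003,0],
    [-0.257,-0.003,0.295,0,0.003,0]
  ]
}}

```text
time_s: 26.4
tool_pos: [0.4248, -0.2125, 0.0381]
tcp_rot: [0.664, 0.665, 0.241, -0.243]
contact_force: [-1.2, 1.7, 1.7]
opening: 0.695
finger_force: 30.0
```

```bash
python3 - <<'E'
from h import *
st=manip.state(); print(st["tool_pos"],st["contact_force"],R.from_quat(st["tcp_rot"]).apply([0,0,1]), "want",tcp([.4255,-.2235,.052],tilt(40)), rows(tcp([.4255,-.2235,.052],tilt(40)),tilt(40)))
E
```

```text
[ 0.4247993  -0.21253596  0.03806595] [-1.1924609   1.71110388  1.67985202] [-0.00337674  0.64294255 -0.76590696] want [ 0.4255     -0.21128704  0.03744516] [ 0.0019  0.0023  0.0043 -0.0023 -0.0001 -0.0005]
```

Emit:
{"api": "play_rows", "payload": {
  "gripper": 1,
  "moves": [
    [0,0,0,0,0,0],
    [0,0,0,0,0,0],
    [0,0,0,0,0,0],
    [0,0,0,0,0,0],
    [0,0,-0.06,0,0,0],
    [0,0,-0.16,0,0,0],
    [0,0,-0.3,0,0,0],
    [0,0,-0.43,0,0,0],
    [0.05,0,-0.55,0,0,0],
    [0.08,0,-0.6,0,0,0]
  ]
}}

```text
time_s: 27.4
tool_pos: [0.4255, -0.3133, 0.1929]
tcp_rot: [0.666, 0.665, 0.239, -0.24]
contact_force: [1.1, -0.9, -0.3]
opening: 1.002
finger_force: 0.0
```

```bash
python3 - <<'E'
from h import *
for i in range(2): W=manip.snapshot("wrist")
st=manip.state(); print(st["tool_pos"],st["opening"])
m=local(blue(W),W,[.425,-.225,.045],110); ys,xs=np.nonzero(m)
b=[(xs.min()+xs.max())/2,(ys.min()+ys.max())/2,xs.max()-xs.min()+1,ys.max()-ys.min()+1]; print("cup",b,*fitcyl([(W,b)],0,.09,.0315,.0325,(.425,-.226)))
p=cv2.cvtColor(W["pixels"],cv2.COLOR_RGB2HSV).astype(int); br=(p[...,0]>5)&(p[...,0]<22)&(p[...,1]>100)&(p[...,2]>80)&(p[...,2]<240)
q=cv2.convexHull(np.float32(np.c_[xs,ys])); h=np.zeros(br.shape,np.uint8); cv2.fillPoly(h,[np.int32(q)],1); print("brown in cup px",(br&(h>0)).sum())
for l in manip.regions_of("wrist","hazelnut_0_mid"): print(np.round(l["bbox"]),round(l["score"],2),np.round(atz(W,*l["bbox"][:2],.017)[:2],3))
T=manip.snapshot("top")
p=cv2.cvtColor(T["pixels"],cv2.COLOR_RGB2HSV).astype(int); br=(p[...,0]>5)&(p[...,0]<22)&(p[...,1]>100)&(p[...,2]>80)&(p[...,2]<240)
q=proj(T,cyl(.487,.022,.006,.006,.088,.088)[:60]); h=np.zeros(br.shape,np.uint8); cv2.fillPoly(h,[np.int32(q)],1)
n,_,stt,cen=cv2.connectedComponentsWithStats((br&(h>0)).astype(np.uint8)); print([(stt[i],np.round(atz(T,*cen[i],.017)[:2],3)) for i in range(1,n) if stt[i][4]>4])
for l in manip.regions_of("top","hazelnut_0_mid"): print("top",np.round(l["bbox"]),round(l["score"],2),np.round(atz(T,*l["bbox"][:2],.017)[:2],3))
print(rows([.51,-.36,.24],down(72)))
E
```

```text
[ 0.42604718 -0.31218661  0.19237893] 1.0001056544851057
cup [np.float64(259.5), np.float64(186.0), np.int64(70), np.int64(89)] [ 0.42482826 -0.22287937] [ 0.5  0.3 -0.5 -0.3]
brown in cup px 0
[(array([284, 223,   6,   6,  29], dtype=int32), array([ 0.556, -0.009])), (array([239, 227,   7,   5,  28], dtype=int32), array([0.482, 0.095])), (array([247, 227,   7,   6,  31], dtype=int32), array([0.492, 0.075])), (array([245, 257,   6,   5,  19], dtype=int32), array([0.417, 0.037])), (array([258, 256,   6,   6,  28], dtype=int32), array([0.433, 0.006]))]
[-0.0201  0.2814 -0.2401  0.2889 -0.4041 -0.8019]
```

All five nuts are separate blobs inside the box, and the cup is empty and upright. Now back to the lid.

Emit:
{"api": "play_rows", "payload": {
  "moves": [
    [0,0.03,-0.1,0.03,-0.04,-0.08],
    [0,0.06,-0.17,0.06,-0.08,-0.16],
    [-0.01,0.1,-0.24,0.09,-0.12,-0.24],
    [-0.02,0.14,-0.24,0.12,-0.16,-0.32],
    [-0.02,0.18,-0.24,0.15,-0.2,-0.4],
    [-0.02,0.22,-0.24,0.18,-0.24,-0.48],
    [-0.02,0.26,-0.24,0.21,-0.28,-0.56],
    [-0.02,0.281,-0.24,0.24,-0.33,-0.65],
    [-0.02,0.281,-0.24,0.27,-0.37,-0.74],
    [-0.02,0.281,-0.24,0.289,-0.404,-0.802]
  ]
}}

```text
time_s: 28.65
tool_pos: [0.5104, -0.3588, 0.2392]
tcp_rot: [0.153, 0.988, -0.001, 0.0]
contact_force: [0.6, 0.0, 0.1]
opening: 1.0
finger_force: 0.0
```

Emit:
{"api": "play_rows", "payload": {
  "moves": [
    [0,0,0,0,0,0],
    [0,0,0,0,0,0],
    [0,0,0,0,0,0]
  ]
}}

```text
time_s: 28.95
tool_pos: [0.51, -0.3613, 0.2403]
tcp_rot: [0.158, 0.988, -0.0, -0.0]
contact_force: [-0.0, -0.3, 0.7]
opening: 1.001
finger_force: 0.0
```

```bash
python3 - <<'E'
from h import *
W=manip.snapshot("wrist"); st=manip.state(); print(st["tool_pos"],R.from_quat(st["tcp_rot"]).apply([0,0,1]))
print("lid",*circ(W,local(wood(W),W,[.51,-.36,.018],150),np.array((.51,-.36)),.018,.092))
print(rows([.5102,-.3605,.0245],down(72)))
E
```

```text
[ 0.51001852 -0.36155234  0.24044371] [-2.78719426e-04 -1.23945386e-03 -9.99999193e-01]
lid [ 0.5101 -0.3602] [ 0.51   -0.3601  0.0908] 430 0.0011
[ 6.000e-04  4.400e-03  7.198e-01 -8.000e-04  1.000e-04 -1.400e-03]
```

Emit:
{"api": "play_rows", "payload": {
  "moves": [
    [0,0.004,0.12,0,0,0],
    [0,0.004,0.27,0,0,0],
    [0,0.004,0.41,0,0,0],
    [0,0.004,0.54,0,0,0],
    [0,0.004,0.64,0,0,0],
    [0,0.004,0.695,0,0,0],
    [0,0.004,0.714,0,0,0],
    [0,0.004,0.718,0,0,0],
    [0,0.004,0.718,0,0,0]
  ]
}}

```text
time_s: 29.9
tool_pos: [0.5113, -0.361, 0.0266]
tcp_rot: [0.157, 0.988, -0.001, 0.001]
contact_force: [-0.6, 0.8, 0.6]
opening: 1.003
finger_force: 0.0
```

Emit:
{"api": "play_rows", "payload": {
  "gripper": 0,
  "moves": [
    [0,0,0,0,0,0],
    [0,0,0,0,0,0],
    [0,0,0,0,0,0],
    [0,0,0,0,0,0],
    [0,0,0,0,0,0],
    [0,0,0,0,0,0],
    [0,0,0,0,0,0],
    [0,0,0,0,0,0],
    [0,0,0,0,0,0],
    [0,0,0,0,0,0]
  ]
}}

```text
time_s: 30.9
tool_pos: [0.5106, -0.3603, 0.0259]
tcp_rot: [0.157, 0.988, -0.001, 0.001]
contact_force: [0.2, 0.3, -0.1]
opening: 0.291
finger_force: 30.0
```

Emit:
{"api": "play_rows", "payload": {
  "moves": [
    [0,0,-0.04,0,0,0],
    [0,0,-0.12,0,0,0],
    [0,0,-0.24,0,0,0],
    [0,0,-0.38,0,0,0],
    [0.01,0.03,-0.5,0,0,0],
    [0.04,0.1,-0.58,0,0,0],
    [0.08,0.2,-0.6,0,0,0],
    [0.12,0.31,-0.6,0,0,0],
    [0.17,0.43,-0.6,0,0,0],
    [0.22,0.55,-0.6,0,0,0]
  ]
}}

```text
time_s: 31.9
tool_pos: [0.4981, -0.181, 0.2063]
tcp_rot: [0.157, 0.988, -0.001, 0.001]
contact_force: [-0.2, 0.5, -2.3]
opening: 0.294
finger_force: 30.0
```

Emit:
{"api": "play_rows", "payload": {
  "moves": [
    [0.05,0.12,0,0,0,0],
    [0.1,0.25,0,0,0,0],
    [0.15,0.38,0,0,0,0],
    [0.2,0.5,0,0,0,0],
    [0.23,0.59,0,0,0,0],
    [0.247,0.63,0,0,0,0],
    [0.249,0.635,0,0,0,0],
    [0.249,0.635,0,0,0,0],
    [0.249,0.635,0,0,0,0]
  ]
}}

```text
time_s: 32.8
tool_pos: [0.4866, 0.0193, 0.2053]
tcp_rot: [0.158, 0.987, -0.001, 0.001]
contact_force: [0.3, -0.4, -1.2]
opening: 0.296
finger_force: 30.0
```

```bash
python3 - <<'E'
from h import *
W=manip.snapshot("wrist"); st=manip.state(); print(st["tool_pos"],st["opening"],R.from_quat(st["tcp_rot"]).apply([0,0,1]))
z=st["tool_pos"][2]-.0257+.018; print("lid held",*circ(W,local(wood(W),W,[.487,.021,z],230),np.array((.487,.021)),z,.092))
print(rows([.4872,.0212,.09],down(72)))
E
```

```text
[0.486635   0.01943369 0.2052667 ] 0.2966133614260133 [ 0.00129022 -0.00301178 -0.99999463]
lid held [0.4858 0.0216] [0.4841 0.0217 0.0892] 942 0.0028
[ 0.0009  0.0071  0.3842 -0.0016  0.0014 -0.0026]
```

Emit:
{"api": "play_rows", "payload": {
  "moves": [
    [0,0.006,0.08,-0.001,0.001,0],
    [0,0.006,0.18,-0.001,0.001,0],
    [0,0.006,0.27,-0.001,0.001,0],
    [0,0.006,0.33,-0.001,0.001,0],
    [0,0.006,0.36,-0.001,0.001,0],
    [0,0.006,0.375,-0.001,0.001,0],
    [0,0.006,0.39,-0.001,0.001,0],
    [0,0.006,0.4,-0.001,0.001,0],
    [0,0.006,0.407,-0.001,0.001,0],
    [0,0.006,0.41,-0.001,0.001,0]
  ]
}}

```text
time_s: 33.85
tool_pos: [0.4875, 0.0232, 0.0824]
tcp_rot: [0.156, 0.988, 0.0, 0.0]
contact_force: [-1.0, -0.7, -1.9]
opening: 0.294
finger_force: 30.0
```

The plug is inside the mouth with no contact; lowering the last 2 mm.

Emit:
{"api": "play_rows", "payload": {
  "moves": [
    [0,0,0.004,0,0,0],
    [0,0,0.007,0,0,0],
    [0,0,0.009,0,0,0],
    [0,0,0.009,0,0,0]
  ]
}}

```text
time_s: 34.25
tool_pos: [0.4875, 0.0233, 0.0808]
tcp_rot: [0.156, 0.988, 0.0, 0.001]
contact_force: [-2.1, 0.3, 8.3]
opening: 0.293
finger_force: 30.0
```

Seated at z = 0.0808 (0.0807 expected), with contact. Releasing and backing off.

Emit:
{"api": "play_rows", "payload": {
  "gripper": 1,
  "moves": [
    [0,0,0,0,0,0],
    [0,0,0,0,0,0],
    [0,0,0,0,0,0],
    [0,0,0,0,0,0],
    [0,0,-0.06,0,0,0],
    [0,0,-0.18,0,0,0],
    [0,0,-0.32,0,0,0],
    [0,0,-0.45,0,0,0],
    [0,0,-0.54,0,0,0],
    [0,0,-0.56,0,0,0]
  ]
}}

```text
time_s: 35.25
tool_pos: [0.4891, 0.0232, 0.2506]
tcp_rot: [0.157, 0.988, 0.001, 0.003]
contact_force: [0.6, -0.5, -1.2]
opening: 0.994
finger_force: 0.0
```

```bash
python3 - <<'E'
from h import *
for i in range(3): W=manip.snapshot("wrist")
st=manip.state(); print(st["tool_pos"],st["opening"],st["contact_force"])
print("lid",*circ(W,local(wood(W),W,[.487,.022,.073],170),np.array((.487,.022)),.073,.092))
for c in("top","side"):
    s=manip.snapshot(c)
    for n,a in(("jam_jar",(.008,.094,.031,.031,(.438,.216))),("cup",(0,.09,.0315,.0325,(.425,-.223))),("mug",(0,.094,.041,.041,(.686,-.216))),("tin",(0,.072,.0285,.0285,(.728,.171)))):
        L=manip.regions_of(c,n)
        if L: print(c,n,round(L[0]["score"],2),*fitcyl([(s,L[0]["bbox"])],*a))
    print(c,"lid",*circ(s,local(wood(s),s,[.487,.02,.073],60),np.array((.487,.02)),.073,.092))
    print("nuts seen",len(manip.regions_of(c,"hazelnut_0_mid")))
E
```

```text
[0.48661118 0.02322993 0.24663977] 0.9989467203571787 [ 0.00308509 -0.45375688 -0.14228907]
lid [0.4871 0.024 ] [0.487  0.024  0.0908] 484 0.0012
top cup 0.57 [ 0.42423336 -0.22704069] [-1.  -0.7  0.9  0.7]
top mug 0.69 [ 0.69382187 -0.21971199] [ 4.8 -0.5 -2.2  0.5]
top lid [0.4808 0.0206] [0.477  0.0158 0.0869] 111 0.0017
nuts seen 0
side jam_jar 0.6 [0.43739117 0.21852413] [-0.4  0.3  0.4 -0.3]
side cup 0.62 [ 0.42173581 -0.22526057] [-1.2 -0.8  1.4  0.7]
side mug 0.71 [ 0.68746754 -0.21320431] [ 0.  -1.6 -0.   1.2]
side tin 0.75 [0.71944224 0.1695065 ] [-0.3 -1.   0.3  0.8]
side lid [0.4864 0.0166] [0.4863 0.0147 0.0938] 127 0.002
nuts seen 1
```

```bash
python3 - <<'E'
from h import *
s=manip.snapshot("side"); L=manip.regions_of("side","hazelnut_0_mid"); k=proj(s,[.487,.02,.095])[0]
print([(l["bbox"],l["score"]) for l in L],"knob at",k)
if all(np.hypot(*(np.array(l["bbox"][:2])-k))<15 for l in L): print(manip.finish_job())
E
```

```text
[([319.2, 288.0, 39.0, 49.2], 0.57)] knob at [222.83341381 210.31868127]
```

That detection is the mug (39x49 px at 319,288), so it is a false report. Handing in.

```bash
python3 -c "
from bench import manip
print(manip.finish_job())"
```

```text
the job is handed in; nothing more can be done
None
```

Job handed in at about 36 s (judge's result not shown): jar on the cork trivet, all five hazelnuts in the box, empty cup upright on the worktop and the lid home on the box; mug and tin were re-measured in place, but the spice jar and teaspoon were never touched or re-measured.

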